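Load the paint rack by lid colour, leaving the strays

ROBOT

A 7-joint arm with a two-finger parallel gripper is mounted at the origin on the work surface; the furniture and walls round the work are solid. World frame = base frame: x ahead of the robot, y to its left, z up, the work surface at z = 0. Lengths are in m, angles in rad, forces in N, time in s.
With the tool pointing down it reaches from about 0.425 to 0.925 m from the base axis. Payload 6.8 kg.
Tool frame: the origin (TCP) lies between the finger pads; the fingertips stand r.tcp_to_tips ahead of it and the grasp point (between the pads) lies 3 mm ahead of it (r.tcp_to_tips is the distance from the TCP to the fingertips, in m); z points along the fingers, y is the line along which they close (so a half turn about z gives the same grasp; the last joint's range is limited). The gripper opens to 85 mm and grips with 20 to 120 N. Pads are 22 mm wide; open, the fingers measure 114 mm over their backs; the gripper's body (76 mm by 85 mm) begins 54 mm behind the grasp point. The pads swing forward as they close: fully open they stand 13 mm farther back than shut.
Start: joints at [1.206, 0.477, 0.022, 1.555, -0.011, 1.109, -0.083], TCP at [0.171, -0.653, 0.253] pointing down, gripper open.
Joint ranges: [-2.96, 2.96], [-0.34, 2.1], [-1.41, 1.46], [0.24, 2.44], [-1.37, 4.51], [0.17, 1.92], [-2.96, 2.96]. Speed limits (rad/s): [2.39, 2.39, 3.14, 3.14, 3.14, 3.14, 3.14].

INTERFACE

Orientations are given as a rotation vector (axis times angle).
In Python, from bench import r gives the robot as it stands. The module is installed in compiled form; this text tells all that it offers.
- The arm moves only by the tool step_arm, never from a script. Its argument "moves" is a list of rows, each an object of numbers: "rx", "ry", "rz": the turn, a rotation vector about the tool's x, y, z in degrees; "dx", "dy", "dz": the shift along the tool's x, y, z in mm; "gripper": the opening, from -1 (shut) to 1 (fully open). In form: [{"rx": .., "ry": .., "rz": .., "dx": .., "dy": .., "dz": .., "gripper": ..}, ...]. A call has 1 to 20 rows; each row shifts and turns the commanded pose from where the row before left it, along the tool's axes as they then stand; what a row does not reach is not made up. A row lasts 1/8 s, in which the tool goes at most 62.5 mm and 10.7 degrees, less where a joint would pass 70% of its speed; a pose out of reach is approached as far as the arm can. A call is refused whole if a number of a shift passes 62.5 or a number of a turn 10.7, either way. A call with a gripper value outside its range is refused whole. The fingers move at their own pace and stop on an object; "grip_force" is the grip in N (left out, the last holds). Time passes only in rows, so rows that do not move let the fingers close. It gives the time, the measured TCP pose, the force, the opening and the grip force at its end, in the units of the state.
- r.get_obs(): the state, without advancing time (a new reading comes with each control period).
- r.grab_frame(name): name is "side" or "top"; returns the picture (400x640x3 uint8, blue, green, red); there is no depth.
- r.camera_info(name): a dict with "mtx" (3x3 intrinsics, pixels), "rvec" (rotation vector, rad) and "tvec" (3), from world to camera coordinates, as OpenCV has them. Camera axes: x right, y down, z forward; pixel columns grow to the right and rows downward; lengths in m; the calibration is good to about 2 mm. A picture is of the moment at which its call begins. camera_info takes no time and is no camera call.
- r.hand_in(): hands the job in; it is judged then, once.
The state is a dict: "clock": time; "joints": joint angles; "qvel": joint speeds; "tau": joint torques, N m; "tcp_pos": TCP position; "orientation": TCP orientation; "contact_force": force on the tool from outside, world axes, zero at the start; "moment": the same for the moment, N m; "grip_width": finger opening in m; "gripper_force": force on a finger pad.
Only numpy, scipy, OpenCV 4.12 (cv2) and the standard library are available. Lean on these libraries where they do the work, as an engineer would, in place of code of your own. Each camera call takes 0.05 s, during which the arm holds its last target. There are 200 camera calls.

TASK

Gather the paint pots for the next painting session: stand the pots with the red, green and blue lids upright in the wooden rack, each down in the cup of its own lid colour, and tip none of them over. The pot with the yellow lid and the loose blue cap do not belong to the set; leave those two where they are.

Things in the scene. Friction and masses are not known exactly. Their poses are not given: they have to be found in the camera images.
- pot_red: small screw-top paint pot, white body and ribbed red lid, 28 mm across, 48 mm tall, about 35 g, loose, standing upright on the table; the lid is its upper 17 mm; origin at the centre of its underside, z up through the lid; pinch the lid from above. The head of a desk lamp hangs 0.58 to 0.65 m above the table at x 0.20 to 0.32, from y = -0.23 leftward: keep elbow and wrist clear of it
- pot_green: small screw-top paint pot, white body and ribbed green lid, 28 mm across, 48 mm tall, about 35 g, loose, standing upright on the table; the lid is its upper 17 mm; origin at the centre of its underside, z up through the lid; pinch the lid from above. The head of a desk lamp hangs 0.58 to 0.65 m above the table at x 0.20 to 0.32, from y = -0.23 leftward: keep elbow and wrist clear of it
- pot_blue: small screw-top paint pot, white body and ribbed blue lid, 28 mm across, 48 mm tall, about 35 g, loose, standing upright on the table; the lid is its upper 17 mm; origin at the centre of its underside, z up through the lid; pinch the lid from above. The head of a desk lamp hangs 0.58 to 0.65 m above the table at x 0.20 to 0.32, from y = -0.23 leftward: keep elbow and wrist clear of it
- cup_red: open shallow red plastic cup, fixed on a light wooden rack: 50 mm outside, 44 inside, 16 high; origin at the centre of its underside, 10 mm above the table, z up; inner floor 2 mm, rim 16 mm above the origin. Three such cups stand in one row, 57 mm apart, in any colour order; the row may be turned. Rack board 186 x 66 mm, lips along its long edges up to 14 mm above the table
- cup_green: open shallow green plastic cup, fixed on a light wooden rack: 50 mm outside, 44 inside, 16 high; origin at the centre of its underside, 10 mm above the table, z up; inner floor 2 mm, rim 16 mm above the origin. Three such cups stand in one row, 57 mm apart, in any colour order; the row may be turned. Rack board 186 x 66 mm, lips along its long edges up to 14 mm above the table
- cup_blue: open shallow blue plastic cup, fixed on a light wooden rack: 50 mm outside, 44 inside, 16 high; origin at the centre of its underside, 10 mm above the table, z up; inner floor 2 mm, rim 16 mm above the origin. Three such cups stand in one row, 57 mm apart, in any colour order; the row may be turned. Rack board 186 x 66 mm, lips along its long edges up to 14 mm above the table
- pot_yellow: paint pot of the same make and size with a yellow lid (28 mm across, 48 mm tall), loose; the rack has no cup for it and it stays where it is; origin at the centre of its underside
- blue_cap: empty deep-blue screw cap without a pot, 33 mm across, 19 mm tall, loose on the table, much lower than the pot with the blue lid; it stays where it is; origin at the centre of its underside
There are look-alikes about, which are no part of the job. What is shaped like the pot_green but orange is not meant.

How it is judged:
By the outcome, as a careful person would: the job done as asked, in the order asked, and still so for the second after the job is handed in, with the robot touching nothing.
It also fails if it takes over 72 s, if anything falls off the work surface, if the arm or the gripper's body presses on something with over 40 N, if the wrist force passes 120 N, or if a joint passes its speed limit or range.

## Working session

There is one attempt and no reset: what is moved stays moved. The work goes in short steps, Python scripts to look and compute and a tool call to move; the robot and the scene stay as the last step left them, time stands still between calls to the robot, and variables do not carry over. Pictures are saved under pics/ and viewed, at most 14 in all, crops included, and the job is handed in when it is done.

Besides the shell and the picture viewer there is one more tool, called after "Emit:" in YAML: its name, and indented under it one key for each argument. step_arm: Moves the arm, as the interface text tells. Its arguments: {"type":"object","properties":{"moves":{"type":"array","items":{"type":"object","properties":{"rx":{"type":"number"},"ry":{"type":"number"},"rz":{"type":"number"},"dx":{"type":"number"},"dy":{"type":"number"},"dz":{"type":"number"},"gripper":{"type":"number"}}}},"grip_force":{"type":"number"}},"required":["moves"]}

```bash
mkdir -p pics
python3 - <<'E'
from bench import r
import cv2
for n in ("top","side"):
    cv2.imwrite(f"pics/{n}0.png",r.grab_frame(n)); print(n,r.camera_info(n))
o=r.get_obs();print(o,r.tcp_to_tips)
E
```

```text
top {'mtx': array([[388.37055913,   0.        , 322.32504203],
       [  0.        , 388.37055913, 205.43668197],
       [  0.        ,   0.        ,   1.        ]]), 'rvec': array([ 2.16294283, -2.21389037,  0.10195575]), 'tvec': array([-0.33965276,  0.40850681,  0.87642966])}
side {'mtx': array([[519.75889596,   0.        , 315.65474381],
       [  0.        , 519.75889596, 193.18697895],
       [  0.        ,   0.        ,   1.        ]]), 'rvec': array([ 1.81468271,  0.98495939, -0.64652844]), 'tvec': array([ 0.08445823, -0.1737861 ,  1.33424232])}
{'clock': 0.1, 'joints': array([ 1.20589898,  0.47772252,  0.02238171,  1.55635363, -0.01145569,
        1.10928197, -0.08310944]), 'qvel': array([ 8.66131006e-05, -6.52910318e-04,  2.34245117e-04, -3.30209719e-03,
        2.41115410e-04,  1.65142130e-03,  1.13383578e-03]), 'tau': array([ 4.36803588e-03, -5.97764754e+01,  1.61376178e+00, -2.81954813e+01,
        1.28850222e-02,  5.00400361e-03,  4.46423451e-05]), 'tcp_pos': array([ 0.17127166, -0.65240084,  0.25241982]), 'orientation': array([-3.11415389e+00, -4.02058276e-01,  6.01969609e-04]), 'contact_force': array([0.23318002, 0.71070727, 0.53926783]), 'moment': array([-0.01692513, -0.00795495, -0.00745056]), 'gripper_force': 0.0, 'grip_width': 0.08528146181843936} 0.022
```

View pics/top0.png

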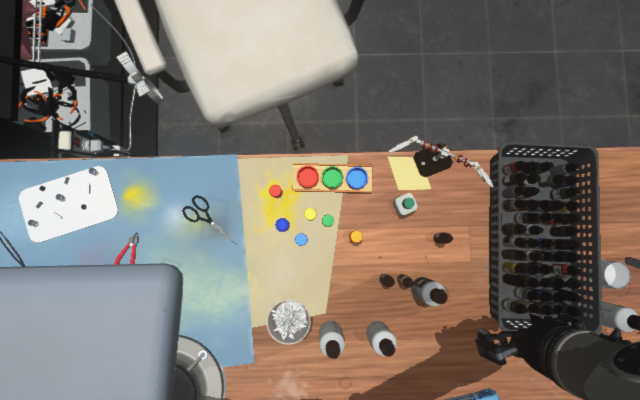

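View pics/side0.png

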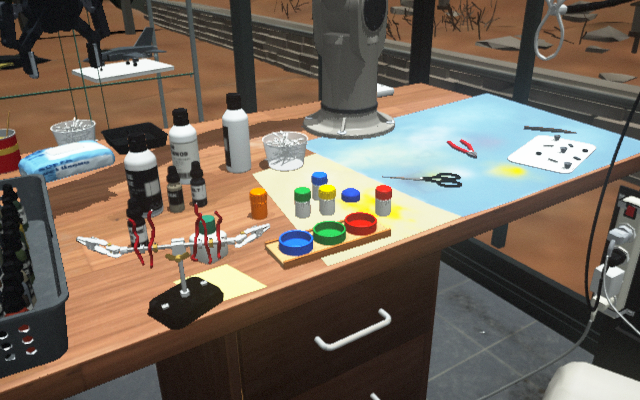

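The top view shows the red lid at (275,191), yellow at (310,214), green at (328,220), light blue at (302,240) and deep blue at (282,225). The cups run red (307,178), green (333,178), blue (357,178).
Things that could be mistaken for the targets:
- **Blue:** (302,240) is tall in the side view at (319,180), so it is the pot. (282,225) is low in the side view at (350,195), so it is the cap.
- **Green:** the pot is at (328,220). The jar with a teal top at (405,204) and the orange pot at (356,237) are not meant.
- **Red:** only (275,191) fits.

```bash
cat > h.py <<'E'
import numpy as np,cv2
from bench import r
from scipy.spatial.transform import Rotation as R
def ray(n,u,v,z):
    c=r.camera_info(n);M=cv2.Rodrigues(c["rvec"])[0]
    d=M.T@np.linalg.solve(c["mtx"],[u,v,1]);o=-M.T@c["tvec"]
    return o+d*(z-o[2])/d[2]
def proj(n,p):
    c=r.camera_info(n);return cv2.projectPoints(np.float64([p]),c["rvec"],c["tvec"],c["mtx"],None)[0].ravel()
def to(x,y,z):
    o=r.get_obs();T=R.from_rotvec(o["orientation"])
    return (T.inv().apply(np.array([x,y,z])-o["tcp_pos"])*1000).round(1)
E
python3 - <<'E'
from h import *
im=r.grab_frame("top")
cv2.imwrite("pics/c1.png",cv2.resize(im[155:255,250:380],None,fx=6,fy=6,interpolation=cv2.INTER_CUBIC))
hsv=cv2.cvtColor(im,cv2.COLOR_BGR2HSV)
for n,(u,v),z in [("red",(275,191),.048),("yel",(310,214),.048),("green",(328,220),.048),("blue",(302,240),.048),("cap",(282,225),.019),("cr",(307,178),.026),("cg",(333,178),.026),("cb",(357,178),.026)]:
    h0=int(hsv[v,u,0]);dh=np.abs(hsv[...,0].astype(int)-h0);dh=np.minimum(dh,180-dh)
    m=((dh<10)&(hsv[...,1]>130)).astype(np.uint8)
    w=np.zeros_like(m);w[v-14:v+15,u-14:u+15]=1
    k,l,s,c=cv2.connectedComponentsWithStats(m*w);i=l[v,u];print(n,s[i],c[i].round(1),ray("top",*c[i],z).round(4))
print(R.from_rotvec(r.get_obs()["orientation"]).as_matrix().round(3))
E
```

```text
red [269 185  13  12 121] [275.  190.5] [ 0.4341 -0.2439  0.048 ]
yel [304 208  12  12 118] [309.5 213.5] [ 0.3808 -0.3198  0.048 ]
green [323 215  10  11  84] [327.3 220.2] [ 0.3649 -0.359   0.048 ]
blue [296 234  11  11  96] [300.9 239. ] [ 0.3248 -0.2994  0.048 ]
cap [276 219  13  12 125] [282.  224.5] [ 0.3588 -0.2558  0.019 ]
cr [297 165  22  23 396] [307.4 176.2] [ 0.4681 -0.3162  0.026 ]
cg [322 169  20  18 286] [331.9 177.7] [ 0.4632 -0.3726  0.026 ]
cb [347 167  20  21 337] [356.6 177.4] [ 0.4629 -0.4292  0.026 ]
[[ 0.967  0.254 -0.   ]
 [ 0.254 -0.967  0.001]
 [-0.    -0.001 -1.   ]]
```

View pics/c1.png

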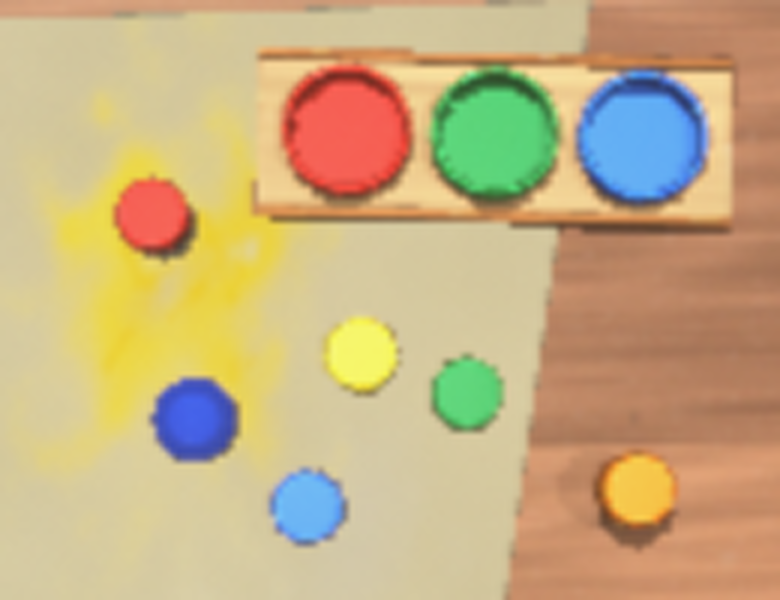

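The crop confirms the choices: red (152,213), green (467,394), light-blue pot (308,506), with deep-blue cap (193,418) and orange (638,488) as decoys. I'll go above the area first, a little higher to clear the bottles.

Emit:
step_arm:
  moves:
    - {"dz": -25, "gripper": 0.2}
    - {"dz": -25}
    - {"dx": 47, "dy": -22}
    - {"dx": 47, "dy": -22}
    - {"dx": 47, "dy": -22}
    - {"dx": 47, "dy": -22}
    - {"dx": 47, "dy": -22}
    - {"dx": 47, "dy": -22}
    - {"dx": 47, "dy": -22}
    - {"rz": -10.6}
    - {"rz": -10.6}
    - {"rz": -10.6}
    - {"rz": -10.6}
    - {"rz": -10.6}
    - {}
  grip_force: 25

```text
invalid input at $.moves[0]: expected keys rx, ry, rz, dx, dy, dz, gripper
```

Run:
```python
from h import *
o=r.get_obs();print(o["joints"].round(3),o["tcp_pos"].round(4),o["grip_width"])
print(R.from_rotvec(o["orientation"]).as_matrix().round(3))
for n in ("top","side"): cv2.imwrite(f"pics/{n}1.png",r.grab_frame(n))
a,b=cv2.imread("pics/top1.png"),cv2.imread("pics/side1.png")
cv2.imwrite("pics/both1.png",cv2.resize(np.vstack([a,b]),(480,600)))
```

```text
[ 1.206  0.478  0.022  1.556 -0.011  1.109 -0.083] [ 0.1713 -0.6525  0.2526] 0.08543380395420305
[[ 0.967  0.254 -0.   ]
 [ 0.254 -0.967  0.001]
 [-0.    -0.001 -1.   ]]
```

View pics/both1.png

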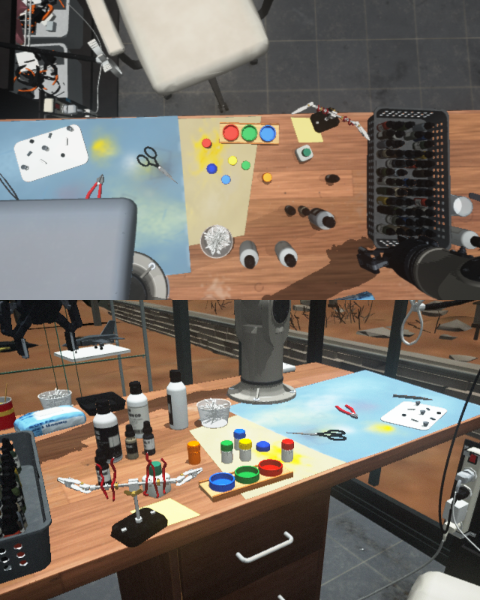

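The call was refused because every key must be given, and the pictures show the scene unchanged. I'll resend it with full rows.

Emit:
step_arm:
  moves:
    - {"rx": 0, "ry": 0, "rz": 0, "dx": 0, "dy": 0, "dz": -25, "gripper": 0.2}
    - {"rx": 0, "ry": 0, "rz": 0, "dx": 0, "dy": 0, "dz": -25, "gripper": 0.2}
    - {"rx": 0, "ry": 0, "rz": 0, "dx": 47, "dy": -22, "dz": 0, "gripper": 0.2}
    - {"rx": 0, "ry": 0, "rz": 0, "dx": 47, "dy": -22, "dz": 0, "gripper": 0.2}
    - {"rx": 0, "ry": 0, "rz": 0, "dx": 47, "dy": -22, "dz": 0, "gripper": 0.2}
    - {"rx": 0, "ry": 0, "rz": 0, "dx": 47, "dy": -22, "dz": 0, "gripper": 0.2}
    - {"rx": 0, "ry": 0, "rz": 0, "dx": 47, "dy": -22, "dz": 0, "gripper": 0.2}
    - {"rx": 0, "ry": 0, "rz": 0, "dx": 47, "dy": -22, "dz": 0, "gripper": 0.2}
    - {"rx": 0, "ry": 0, "rz": 0, "dx": 47, "dy": -22, "dz": 0, "gripper": 0.2}
    - {"rx": 0, "ry": 0, "rz": -10.6, "dx": 0, "dy": 0, "dz": 0, "gripper": 0.2}
    - {"rx": 0, "ry": 0, "rz": -10.6, "dx": 0, "dy": 0, "dz": 0, "gripper": 0.2}
    - {"rx": 0, "ry": 0, "rz": -10.6, "dx": 0, "dy": 0, "dz": 0, "gripper": 0.2}
    - {"rx": 0, "ry": 0, "rz": -10.6, "dx": 0, "dy": 0, "dz": 0, "gripper": 0.2}
    - {"rx": 0, "ry": 0, "rz": -10.6, "dx": 0, "dy": 0, "dz": 0, "gripper": 0.2}
    - {"rx": 0, "ry": 0, "rz": 0, "dx": 0, "dy": 0, "dz": 0, "gripper": 0.2}
  grip_force: 25

```text
clock: 2.12
tcp_pos: [0.4503, -0.4205, 0.3032]
orientation: [-2.61, -1.748, -0.0]
contact_force: [-0.8, -0.4, -0.3]
grip_width: 0.0508
gripper_force: 0.0
```

Run:
```python
from h import *
o=r.get_obs();print(o["joints"].round(3),o["tcp_pos"].round(4),o["grip_width"])
print(R.from_rotvec(o["orientation"]).as_matrix().round(3))
for n in ("top","side"): cv2.imwrite(f"pics/{n}2.png",r.grab_frame(n))
a,b=cv2.imread("pics/top2.png"),cv2.imread("pics/side2.png")
cv2.imwrite("pics/both2.png",cv2.resize(np.vstack([a,b]),(480,600)))
print("green",to(.365,-.359,.10),"red",to(.434,-.244,.1))
```

```text
[ 0.858  0.355 -0.272  1.63   0.101  1.171  0.172] [ 0.4503 -0.4205  0.3032] 0.050839753100251746
[[ 0.381  0.925 -0.   ]
 [ 0.925 -0.381  0.   ]
 [ 0.    -0.    -1.   ]]
green [  24.  -102.4  203.2] red [156.7 -82.7 203.3]
```

View pics/both2.png

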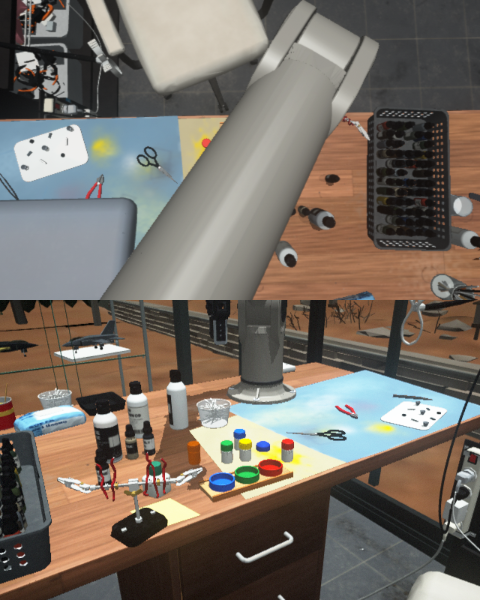

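The forearm now covers the top view, running from bottom-left (130,280) to the wrist at (320,50), about 10 px right of the lamp edge at (135,210). The side view still shows all pots untouched. I'll go down here, clear of the lamp, before moving toward red.

Emit:
step_arm:
  moves:
    - {"rx": 0, "ry": 0, "rz": 0, "dx": 0, "dy": 0, "dz": 45, "gripper": 0.2}
    - {"rx": 0, "ry": 0, "rz": 0, "dx": 0, "dy": 0, "dz": 45, "gripper": 0.2}
    - {"rx": 0, "ry": 0, "rz": 0, "dx": 0, "dy": 0, "dz": 45, "gripper": 0.2}
    - {"rx": 0, "ry": 0, "rz": 0, "dx": 0, "dy": 0, "dz": 45, "gripper": 0.2}
    - {"rx": 0, "ry": 0, "rz": 0, "dx": 0, "dy": 0, "dz": 0, "gripper": 0.2}

```text
clock: 2.85
tcp_pos: [0.4485, -0.4187, 0.1201]
orientation: [-2.605, -1.744, 0.004]
contact_force: [-0.5, 0.6, 0.0]
grip_width: 0.0512
gripper_force: 0.0
```

Run:
```python
from h import *
o=r.get_obs();print(o["joints"].round(3),o["tcp_pos"].round(4),o["grip_width"])
print(R.from_rotvec(o["orientation"]).as_matrix().round(3))
for n in ("top","side"): cv2.imwrite(f"pics/{n}3.png",r.grab_frame(n))
a,b=cv2.imread("pics/top3.png"),cv2.imread("pics/side3.png")
cv2.imwrite("pics/both3.png",cv2.resize(np.vstack([a,b]),(480,600)))
# rough SRS fit
from scipy.optimize import least_squares
Q=np.array([[1.206,.478,.022,1.556,-.011,1.109,-.083],[.858,.355,-.272,1.63,.101,1.171,.172],o["joints"]])
P=np.array([[.1713,-.6525,.2526],[.4503,-.4205,.3032],o["tcp_pos"]])
Z=np.array([[.967,.254,0],[.381,.925,0],[.381,.925,0]])
print("green",to(.365,-.359,.12),"red",to(.434,-.244,.12))
```

```text
[ 0.835  0.543 -0.247  1.798  0.172  0.829  0.113] [ 0.4485 -0.4187  0.1201] 0.05124170578070963
[[ 0.381  0.925 -0.006]
 [ 0.925 -0.381  0.005]
 [ 0.002 -0.007 -1.   ]]
green [  24.3 -103.2    4.3] red [156.9 -83.1   4.3]
```

View pics/both3.png

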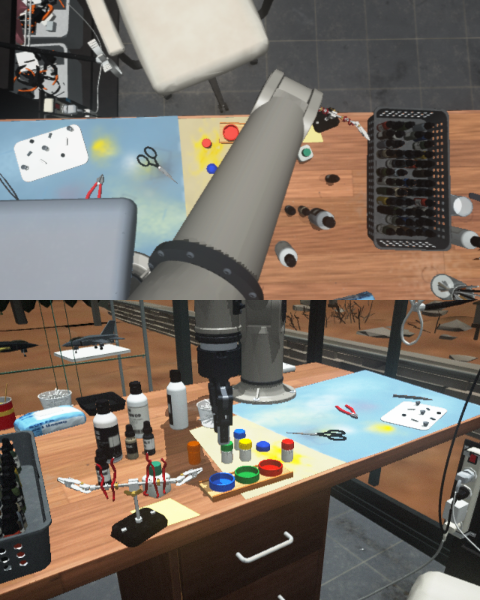

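The gripper hovers over the rack, with the fingers at (222,430) and pots untouched; the elbow band sits near (200,270), right of the lamp edge. I'll fit a rough arm model to check lamp clearance.

```bash
cat > kin.py <<'E'
from h import *
from scipy.optimize import least_squares
import itertools
o=r.get_obs()
Q=np.array([[1.206,.4777,.0224,1.5563,-.0115,1.1093,-.0831],[.858,.355,-.272,1.63,.101,1.171,.172],o["joints"]])
P=np.array([[.1713,-.6525,.2526],[.4503,-.4205,.3032],o["tcp_pos"]])
Rm=[R.from_rotvec([-3.11415389e+00,-4.02058276e-01,0]),R.from_rotvec([-2.61,-1.748,0]),R.from_rotvec(o["orientation"])]
def fk(q,p,s):
    d1,L1,L2,L3,c,a,b,e,f=p
    T=R.from_euler("z",c+s[0]*q[0]);x=np.array([0,0,d1])
    T=T*R.from_euler("Y",q[1]);x=x+T.apply([0,b,L1]);
    T=T*R.from_euler("Z",s[1]*q[2]);x=x+T.apply([a,0,0]);el=x
    T=T*R.from_euler("Y",q[3]);x=x+T.apply([-a,e,L2]);wr=x
    T=T*R.from_euler("Z",s[2]*q[4])*R.from_euler("Y",q[5])
    x=x+T.apply([0,0,L3]);T=T*R.from_euler("Z",s[3]*q[6]+f)
    return x,T,el,wr
def fit():
  best=None
  for s in itertools.product([1,-1],repeat=4):
    def f(p):
        return np.concatenate([np.r_[x-P[i],.3*(Rm[i].inv()*T).as_rotvec()] for i in range(len(Q)) for x,T,_,_ in [fk(Q[i],p,s)]]+[1e-3*p[5:8]])
    for c in (-.1,3.0):
     for y in (0,1.57,3.1,-1.57):
      z=least_squares(f,[.36,.42,.4,.3,c,0,0,0,y])
      if best is None or z.cost<best[0]: best=(z.cost,s,z.x,np.abs(z.fun).max())
  return best
if __name__=="__main__":
  b=fit();print(b)
  for q in Q:
    x,T,el,wr=fk(q,b[2],b[1]);print(x.round(3),el.round(3),wr.round(3))
E
python3 kin.py
```

```text
(np.float64(2.856601573416362e-08), (-1, -1, -1, -1), array([ 2.11532053e-01,  5.41558642e-01,  4.72381604e-01,  2.29205594e-01,
        6.28369482e+00,  1.44311974e-04, -3.02243046e-02, -3.23534687e-02,
        7.85438931e+00]), np.float64(0.00012955313628457558))
[ 0.171 -0.653  0.253] [ 0.061 -0.243  0.692] [ 0.171 -0.653  0.482]
[ 0.45  -0.42   0.303] [ 0.1   -0.162  0.719] [ 0.45  -0.421  0.532]
[ 0.451 -0.421  0.124] [ 0.164 -0.226  0.676] [ 0.451 -0.421  0.354]
```

The model fits to 0.1 mm. The forearm would cut through the lamp when reaching for red, so the elbow must swing to the right first. I'll test whether a pseudo-inverse IK reproduces the recorded joints, so I can plan that.

```bash
cat > sim.py <<'E'
from kin import *
import pickle,os
if os.path.exists("p.pkl"): b=pickle.load(open("p.pkl","rb"))
else: b=fit(); pickle.dump(b,open("p.pkl","wb"))
p,s=b[2],b[1]
def jac(q):
    x,T,_,_=fk(q,p,s);J=np.zeros((6,7));h=1e-5
    for i in range(7):
        d=q.copy();d[i]+=h;y,U,_,_=fk(d,p,s);J[:3,i]=(y-x)/h;J[3:,i]=(U*T.inv()).as_rotvec()/h
    return J
def run(q,rows,k=0,q0=None,w=1.0,sub=8,lam=0,W=None):
    q=np.array(q,float);x,T,_,_=fk(q,p,s);out=[]
    W=np.ones(7) if W is None else W
    for rr in rows:
        for _ in range(sub):
            x=x+T.apply(np.array(rr[:3])/1000/sub);T=T*R.from_rotvec(np.radians(rr[3:6])/sub)
            for it in range(2):
                y,U,_,_=fk(q,p,s);e=np.r_[x-y,w*(T*U.inv()).as_rotvec()]
                J=jac(q);J[3:]*=w;Jw=J/W
                A=Jw.T@np.linalg.inv(Jw@Jw.T+lam*np.eye(6));dq=(A@e)/W
                if k and it==0: N=np.eye(7)-np.linalg.pinv(J)@J;dq=dq+N@(k*(q0-q))
                q=q+dq
        out.append(q.copy())
    return np.array(out)
def seg(a,bb):  # forearm clearance to lamp box
    t=np.linspace(0,1,60)[:,None];P_=a+(bb-a)*t
    d=np.maximum(np.maximum([.2,-.23,.58]-P_,P_-[.32,9,.65]),0);return np.linalg.norm(d,axis=1).min()
def clr(q):
    x,T,el,wr=fk(q,p,s);return min(seg(el,wr),seg(np.array([0,0,.21]),el)),el,wr
E
python3 - <<'E'
from sim import *
q=Q[0];rows=[[0,0,-25,0,0,0]]*2+[[47,-22,0,0,0,0]]*7+[[0,0,0,0,0,-10.6]]*5
rows2=rows+[[0,0,45,0,0,0]]*4
print(Q[1:].round(3))
for k in (0,.002,.005,.01,.02,.05,.1): 
    z=run(q,rows2,k=k,q0=Q[0]);print(k,z[13].round(3),z[-1].round(3))
print("home mid")
for k in (.005,.02):
    q0=np.array([0,.5,0,1.5,0,1.1,0]);z=run(q,rows2,k=k,q0=q0);print(k,z[13].round(3),z[-1].round(3))
print([clr(x) for x in Q])
E
```

```text
[[ 0.858  0.355 -0.272  1.63   0.101  1.171  0.172]
 [ 0.835  0.538 -0.248  1.794  0.172  0.829  0.114]]
0 [ 0.86   0.355 -0.275  1.63   0.102  1.171  0.172] [ 0.837  0.54  -0.251  1.796  0.173  0.828  0.114]
0.002 [ 0.861  0.356 -0.276  1.63   0.102  1.172  0.172] [ 0.838  0.54  -0.253  1.796  0.174  0.828  0.113]
0.005 [ 0.862  0.356 -0.278  1.63   0.103  1.172  0.171] [ 0.84   0.54  -0.255  1.796  0.176  0.828  0.111]
0.01 [ 0.864  0.356 -0.28   1.63   0.104  1.172  0.171] [ 0.842  0.541 -0.257  1.796  0.177  0.829  0.11 ]
0.02 [ 0.866  0.356 -0.282  1.63   0.105  1.172  0.17 ] [ 0.843  0.541 -0.259  1.796  0.179  0.829  0.109]
0.05 [ 0.867  0.356 -0.284  1.63   0.105  1.172  0.17 ] [ 0.845  0.541 -0.261  1.796  0.18   0.829  0.108]
0.1 [ 0.866  0.356 -0.284  1.63   0.105  1.172  0.17 ] [ 0.845  0.541 -0.262  1.796  0.181  0.829  0.107]
home mid
0.005 [ 0.698  0.342 -0.063  1.642  0.022  1.16   0.241] [ 0.674  0.527 -0.032  1.809  0.021  0.807  0.242]
0.02 [ 0.521  0.34   0.168  1.655 -0.062  1.154  0.316] [ 0.541  0.53   0.145  1.818 -0.103  0.801  0.35 ]
[(np.float64(0.1406711588344087), array([ 0.06075539, -0.24346429,  0.6923994 ]), array([ 0.17138786, -0.65287828,  0.48184825])), (np.float64(0.016474221287966852), array([ 0.10043171, -0.16219814,  0.7192743 ]), array([ 0.45036106, -0.42061587,  0.53229602])), (np.float64(0.017055076868623457), array([ 0.16422216, -0.22614203,  0.67638473]), array([ 0.45101271, -0.42056745,  0.35367574]))]
```

```bash
cat > plan.py <<'E'
from sim import *
def wpath(q,steps,sub=2):
    """steps: ('t',x,y,z) world target or ('r',rx,ry,rz) deg tool turn. returns joints along, rows"""
    q=np.array(q,float);out=[];rows=[]
    x,T,_,_=fk(q,p,s)
    for st in steps:
        v=np.array(st[1:],float)
        if st[0]=='t':
            d=T.inv().apply(v-x)*1000;n=max(1,int(np.ceil(np.abs(d).max()/45)));rr=[list(d/n)+[0,0,0]]*n;x=v
        else:
            n=max(1,int(np.ceil(np.abs(v).max()/10)));rr=[[0,0,0]+list(v/n)]*n
            T=T*R.from_rotvec(np.radians(v/n))**n
        z=run(q,rr,sub=sub);q=z[-1];out+=list(z);rows+=rr
    return np.array(out),rows
E
python3 - <<'E'
from plan import *
q=Q[2]
red=(.434,-.244)
res=[]
for A in [None,(.3,-.6),(.15,-.7),(.45,-.65)]:
  for th in range(-160,200,40):
   for tilt in (0,):
    st=[('t',*A,.25)] if A else []
    st+=[('r',0,0,th)]
    if A: st+=[('t',.43,-.42,.12)]
    st+=[('t',*red,.12),('t',*red,.04)]
    z,rows=wpath(q,st);c=[clr(k)[0] for k in z]
    print(A,th,"endclr",round(c[-1],3),"min",round(min(c),3),"el",clr(z[-1])[1].round(2),z[-1].round(2),len(rows))
E
```

```text
None -160 endclr 0.065 min 0.025 el [ 0.14 -0.31  0.64] [ 1.05  0.67 -0.84  2.08  0.76  0.73  2.11] 21
None -120 endclr 0.034 min 0.008 el [ 0.16 -0.27  0.65] [ 0.94  0.61 -0.69  2.09  0.64  0.66  1.52] 18
None -80 endclr 0.007 min 0.0 el [ 0.18 -0.24  0.67] [ 0.83  0.57 -0.54  2.1   0.52  0.6   0.93] 14
None -40 endclr 0.0 min 0.0 el [ 0.19 -0.21  0.68] [ 0.71  0.54 -0.4   2.1   0.38  0.56  0.34] 10
None 0 endclr 0.0 min 0.0 el [ 0.21 -0.18  0.68] [ 0.59  0.52 -0.25  2.11  0.25  0.53 -0.23] 7
None 40 endclr 0.0 min 0.0 el [ 0.22 -0.15  0.68] [ 0.47  0.51 -0.1   2.12  0.1   0.51 -0.8 ] 10
None 80 endclr 0.0 min 0.0 el [ 0.24 -0.12  0.68] [ 0.35  0.51  0.05  2.13 -0.05  0.5  -1.35] 14
None 120 endclr 0.0 min 0.0 el [ 0.26 -0.09  0.68] [ 0.22  0.52  0.21  2.14 -0.21  0.5  -1.9 ] 18
None 160 endclr 0.0 min 0.0 el [ 0.28 -0.06  0.67] [ 0.09  0.54  0.37  2.15 -0.39  0.51 -2.43] 22
(0.3, -0.6) -160 endclr 0.042 min 0.014 el [ 0.16 -0.28  0.65] [ 0.97  0.63 -0.73  2.09  0.67  0.67  2.19] 31
(0.3, -0.6) -120 endclr 0.019 min 0.0 el [ 0.17 -0.25  0.66] [ 0.87  0.59 -0.61  2.09  0.57  0.63  1.
[... 1962 characters left out ...]
18 -0.23  0.67] [ 0.79  0.56 -0.5   2.1   0.48  0.59  0.96] 24
(0.45, -0.65) -40 endclr 0.0 min 0.0 el [ 0.2  -0.2   0.68] [ 0.69  0.54 -0.38  2.1   0.37  0.56  0.36] 21
(0.45, -0.65) 0 endclr 0.0 min 0.0 el [ 0.21 -0.18  0.68] [ 0.59  0.52 -0.25  2.11  0.25  0.53 -0.23] 17
(0.45, -0.65) 40 endclr 0.0 min 0.0 el [ 0.22 -0.15  0.68] [ 0.48  0.52 -0.12  2.12  0.12  0.51 -0.81] 20
(0.45, -0.65) 80 endclr 0.0 min 0.0 el [ 0.24 -0.13  0.68] [ 0.38  0.51  0.01  2.13 -0.01  0.5  -1.39] 24
(0.45, -0.65) 120 endclr 0.0 min 0.0 el [ 0.25 -0.1   0.68] [ 0.26  0.52  0.15  2.13 -0.16  0.5  -1.95] 28
(0.45, -0.65) 160 endclr 0.0 min 0.0 el [ 0.27 -0.07  0.68] [ 0.15  0.53  0.3   2.14 -0.31  0.5  -2.5 ] 33
```

Run:
```python
from plan import *
print("lamp corner px at z.65",ray("top",180,266,.65).round(3),ray("top",180,266,.58).round(3))
im=cv2.imread("pics/top3.png")
for k,(el,wr) in enumerate([clr(Q[2])[1:]]):
    a=proj("top",el);c=proj("top",wr);print(a,c)
    cv2.line(im,tuple(map(int,a)),tuple(map(int,c)),(0,0,255),2)
    for t in (0,.25,.5,.75): 
        m=el+(wr-el)*t; px=proj("top",m);cv2.circle(im,tuple(map(int,px)),4,(0,255,0),-1)
        print(m.round(3),px.round())
cv2.imwrite("pics/fore.png",im)
```

```text
lamp corner px at z.65 [ 0.313 -0.244  0.65 ] [ 0.308 -0.22   0.58 ]
[130.27256199 537.2238871 ] [373.77580326 151.72015889]
[ 0.164 -0.226  0.676] [130. 537.]
[ 0.236 -0.275  0.596] [243. 359.]
[ 0.308 -0.323  0.515] [306. 259.]
[ 0.379 -0.372  0.434] [346. 196.]
```

View pics/fore.png

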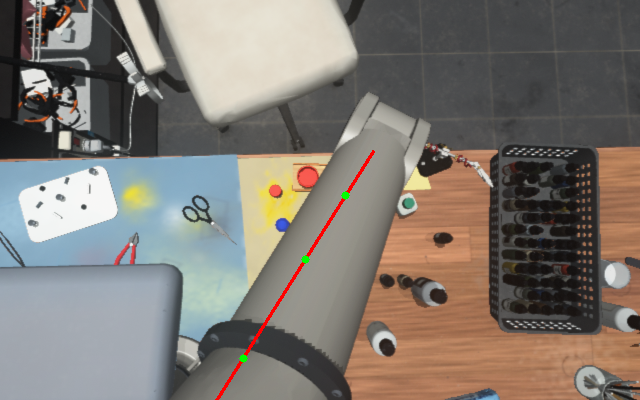

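The visible forearm lies about 25 mm right of my model line at the elbow band (267,350), leaving about 20 mm of gap to the lamp edge at (180,330). My clearance figure is therefore roughly the true gap. Turning the tool -180° keeps the grasp equivalent and swings the elbow away, so I'll simulate the whole job from there.

Run:
```python
from plan import *
o=r.get_obs();q=o["joints"]
C=dict(red=(.467,-.316),green=(.4645,-.373),blue=(.462,-.4295))
O=dict(red=(.434,-.244),green=(.365,-.359),blue=(.3248,-.2995))
for name,pre in {"180":[('r',0,0,-180)],"200":[('r',0,0,-200)],"out180":[('t',.45,-.5,.12),('r',0,0,-180)],"low180":[('t',.45,-.42,.09),('r',0,0,-180)],
 "tiltA":[('r',0,30,0),('r',0,0,-180),('r',0,30,0)],"tiltB":[('r',0,-30,0),('r',0,0,-180),('r',0,-30,0)],"tiltC":[('r',30,0,0),('r',0,0,-180),('r',30,0,0)],"tiltD":[('r',-30,0,0),('r',0,0,-180),('r',-30,0,0)]}.items():
  z,rows=wpath(q,pre);print(name,"pre min",round(min(clr(k)[0] for k in z),3),"end",z[-1].round(2),len(rows))
  qq=z[-1]
  for c in ("red","green","blue"):
    z,rows=wpath(qq,[('t',*O[c],.12),('t',*O[c],.037),('t',*O[c],.11),('t',*C[c],.11),('t',*C[c],.049),('t',*C[c],.12)])
    cl=[clr(k)[0] for k in z];i=int(np.argmin(cl));print("  ",c,"min",round(cl[i],3),"at",i,"el",clr(z[i])[1].round(2),"q",z[i].round(2),"q range",z[:,[3,4,5,6]].min(0).round(2),z[:,[3,4,5,6]].max(0).round(2));qq=z[-1]
```

```text
180 pre min 0.025 end [ 1.32  0.73 -0.97  1.76  0.7   1.03  2.85] 18
   red min 0.05 at 3 el [ 0.08 -0.29  0.66] q [ 1.2   0.59 -1.04  2.04  0.66  0.89  2.54] q range [1.84 0.66 0.76 2.41] [2.08 0.83 0.99 2.78]
   green min 0.105 at 0 el [ 0.05 -0.32  0.65] q [ 1.33  0.64 -1.01  1.95  0.68  0.93  2.73] q range [1.81 0.67 0.78 2.69] [2.05 0.82 1.   2.82]
   blue min 0.092 at 3 el [-0.01 -0.27  0.68] q [ 1.49  0.51 -1.08  2.16  0.63  0.83  2.77] q range [1.73 0.63 0.69 2.59] [2.21 0.84 1.04 2.85]
200 pre min 0.025 end [ 1.36  0.77 -1.04  1.76  0.75  1.07  3.16] 20
   red min 0.067 at 3 el [ 0.07 -0.31  0.65] q [ 1.25  0.63 -1.11  2.04  0.72  0.93  2.85] q range [1.84 0.72 0.81 2.72] [2.08 0.88 1.03 3.08]
   green min 0.117 at 0 el [ 0.05 -0.34  0.63] q [ 1.33  0.69 -1.07  1.93  0.74  0.98  3.01] q range [1.81 0.73 0.82 3.  ] [2.05 0.88 1.03 3.12]
   blue min 0.105 at 3 el [-0.02 -0.29  0.67] q [ 1.54  0.56 -1.16  2.16  0.69  0.86  3.06] q range [1.73 0.69 0.74 2.89] [2.2  0.89 1.07 3.17]
out180 pre min 0.033 end [ 1.35  0.81 -0.94  1.62  0.72  1.09  2.97] 20
   red min 0.051 at 5 el [ 
[... 2212 characters left out ...]
] q range [1.81 0.72 0.82 2.65] [2.05 0.88 1.03 2.77]
   blue min 0.105 at 3 el [-0.02 -0.29  0.67] q [ 1.54  0.56 -1.15  2.16  0.69  0.86  2.72] q range [1.73 0.69 0.73 2.55] [2.2  0.89 1.07 2.82]
tiltD pre min 0.024 end [ 1.38  0.79 -1.07  1.76  0.78  1.09  2.79] 24
   red min 0.076 at 3 el [ 0.07 -0.32  0.64] q [ 1.27  0.65 -1.14  2.04  0.75  0.95  2.47] q range [1.84 0.75 0.83 2.35] [2.08 0.91 1.05 2.71]
   green min 0.129 at 0 el [ 0.03 -0.35  0.63] q [ 1.39  0.7  -1.11  1.95  0.76  0.99  2.66] q range [1.81 0.75 0.85 2.63] [2.04 0.91 1.05 2.74]
   blue min 0.113 at 3 el [-0.03 -0.3   0.66] q [ 1.57  0.58 -1.19  2.16  0.72  0.89  2.69] q range [1.72 0.72 0.76 2.52] [2.2  0.92 1.09 2.8 ]
```

Emit:
step_arm:
  moves:
    - {"rx": 0, "ry": 10, "rz": 0, "dx": 0, "dy": 0, "dz": 0, "gripper": 0.2}
    - {"rx": 0, "ry": 10, "rz": 0, "dx": 0, "dy": 0, "dz": 0, "gripper": 0.2}
    - {"rx": 0, "ry": 10, "rz": 0, "dx": 0, "dy": 0, "dz": 0, "gripper": 0.2}
    - {"rx": 0, "ry": 0, "rz": -10, "dx": 0, "dy": 0, "dz": 0, "gripper": 0.2}
    - {"rx": 0, "ry": 0, "rz": -10, "dx": 0, "dy": 0, "dz": 0, "gripper": 0.2}
    - {"rx": 0, "ry": 0, "rz": -10, "dx": 0, "dy": 0, "dz": 0, "gripper": 0.2}
    - {"rx": 0, "ry": 0, "rz": -10, "dx": 0, "dy": 0, "dz": 0, "gripper": 0.2}
    - {"rx": 0, "ry": 0, "rz": -10, "dx": 0, "dy": 0, "dz": 0, "gripper": 0.2}
    - {"rx": 0, "ry": 0, "rz": -10, "dx": 0, "dy": 0, "dz": 0, "gripper": 0.2}
    - {"rx": 0, "ry": 0, "rz": -10, "dx": 0, "dy": 0, "dz": 0, "gripper": 0.2}
    - {"rx": 0, "ry": 0, "rz": -10, "dx": 0, "dy": 0, "dz": 0, "gripper": 0.2}
    - {"rx": 0, "ry": 0, "rz": -10, "dx": 0, "dy": 0, "dz": 0, "gripper": 0.2}

```text
clock: 4.45
tcp_pos: [0.4511, -0.4224, 0.1258]
orientation: [0.562, 2.886, 0.766]
contact_force: [0.1, -0.2, -0.3]
grip_width: 0.0512
gripper_force: 0.0
```

Emit:
step_arm:
  moves:
    - {"rx": 0, "ry": 0, "rz": -10, "dx": 0, "dy": 0, "dz": 0, "gripper": 0.2}
    - {"rx": 0, "ry": 0, "rz": -10, "dx": 0, "dy": 0, "dz": 0, "gripper": 0.2}
    - {"rx": 0, "ry": 0, "rz": -10, "dx": 0, "dy": 0, "dz": 0, "gripper": 0.2}
    - {"rx": 0, "ry": 0, "rz": -10, "dx": 0, "dy": 0, "dz": 0, "gripper": 0.2}
    - {"rx": 0, "ry": 0, "rz": -10, "dx": 0, "dy": 0, "dz": 0, "gripper": 0.2}
    - {"rx": 0, "ry": 0, "rz": -10, "dx": 0, "dy": 0, "dz": 0, "gripper": 0.2}
    - {"rx": 0, "ry": 0, "rz": -10, "dx": 0, "dy": 0, "dz": 0, "gripper": 0.2}
    - {"rx": 0, "ry": 0, "rz": -10, "dx": 0, "dy": 0, "dz": 0, "gripper": 0.2}
    - {"rx": 0, "ry": 0, "rz": -10, "dx": 0, "dy": 0, "dz": 0, "gripper": 0.2}
    - {"rx": 0, "ry": 10, "rz": 0, "dx": 0, "dy": 0, "dz": 0, "gripper": 0.2}
    - {"rx": 0, "ry": 10, "rz": 0, "dx": 0, "dy": 0, "dz": 0, "gripper": 0.2}
    - {"rx": 0, "ry": 10, "rz": 0, "dx": 0, "dy": 0, "dz": 0, "gripper": 0.2}
    - {"rx": 0, "ry": 0, "rz": 0, "dx": 0, "dy": 0, "dz": 0, "gripper": 0.2}

```text
clock: 6.08
tcp_pos: [0.4552, -0.4148, 0.1254]
orientation: [1.741, -2.605, 0.007]
contact_force: [0.6, -0.7, 0.6]
grip_width: 0.0512
gripper_force: 0.0
```

Run:
```python
from plan import *
o=r.get_obs();q=o["joints"];print(q.round(2),o["tcp_pos"].round(4),o["clock"],clr(q))
print(R.from_rotvec(o["orientation"]).as_matrix().round(3))
print("red",to(.434,-.244,.12), to(.434,-.244,.037))
```

```text
[ 1.45  0.91 -1.26  1.75  0.94  1.22  2.66] [ 0.4552 -0.4148  0.1254] 6.075 (np.float64(0.2200100154308487), array([ 0.02295403, -0.42876972,  0.542924  ]), array([ 0.45681496, -0.41226709,  0.35402323]))
[[-0.382 -0.924 -0.005]
 [-0.924  0.382 -0.008]
 [ 0.009  0.001 -1.   ]]
red [-149.8   84.9    4. ] [-150.6   84.8   87. ]
```

Emit:
step_arm:
  moves:
    - {"rx": 0, "ry": 0, "rz": 0, "dx": -30, "dy": 17, "dz": 0, "gripper": 0.2}
    - {"rx": 0, "ry": 0, "rz": 0, "dx": -30, "dy": 17, "dz": 0, "gripper": 0.2}
    - {"rx": 0, "ry": 0, "rz": 0, "dx": -30, "dy": 17, "dz": 0, "gripper": 0.2}
    - {"rx": 0, "ry": 0, "rz": 0, "dx": -30, "dy": 17, "dz": 0, "gripper": 0.2}
    - {"rx": 0, "ry": 0, "rz": 0, "dx": -30, "dy": 17, "dz": 0, "gripper": 0.2}
    - {"rx": 0, "ry": 0, "rz": 0, "dx": 0, "dy": 0, "dz": 10, "gripper": 0.2}
    - {"rx": 0, "ry": 0, "rz": 0, "dx": 0, "dy": 0, "dz": 0, "gripper": 0.2}

```text
clock: 6.95
tcp_pos: [0.4322, -0.2474, 0.111]
orientation: [1.731, -2.613, -0.002]
contact_force: [-0.2, -0.3, 0.6]
grip_width: 0.051
gripper_force: 0.0
```

```bash
cat > look.py <<'E'
from plan import *
import sys
n,x,y=sys.argv[1],float(sys.argv[2]),float(sys.argv[3])
o=r.get_obs();q=o["joints"];print(q.round(2),o["tcp_pos"].round(4),o["clock"],clr(q)[0].round(3))
print("tool z",R.from_rotvec(o["orientation"]).as_matrix()[:,2].round(4),"move",to(x,y,.037))
t,b=r.grab_frame("top"),r.grab_frame("side")
u,v=map(int,proj("side",(x,y,.05)));u=min(max(u,100),540);v=min(max(v,75),325)
cv2.imwrite(f"pics/{n}.png",np.hstack([cv2.resize(t,(400,250)),cv2.resize(b[v-62:v+63,u-100:u+100],(400,250))]))
E
python3 look.py red1 .434 -.244
```

```text
[ 1.35  0.8  -1.31  2.03  0.91  1.08  2.34] [ 0.4322 -0.2474  0.111 ] 6.95 0.134
tool z [-0.0072 -0.0029 -1.    ] move [-4.2 -0.8 73.9]
```

View pics/red1.png

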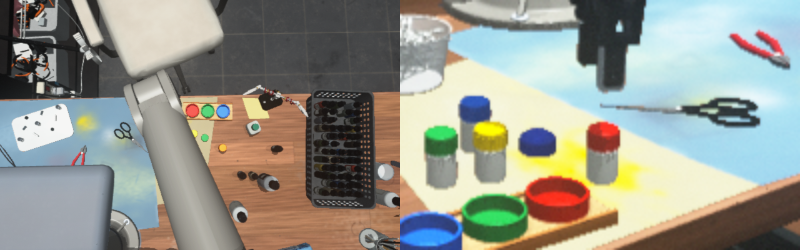

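The forearm is well clear of the lamp (lamp edge at (112,200), forearm left edge around (160,190)). In the side crop the fingers are centred over the red pot at (603,150). Going down and gripping.

Emit:
step_arm:
  moves:
    - {"rx": 0, "ry": 0, "rz": 0, "dx": -4, "dy": -1, "dz": 18, "gripper": 0.2}
    - {"rx": 0, "ry": 0, "rz": 0, "dx": 0, "dy": 0, "dz": 25, "gripper": 0.2}
    - {"rx": 0, "ry": 0, "rz": 0, "dx": 0, "dy": 0, "dz": 25, "gripper": 0.2}
    - {"rx": 0, "ry": 0, "rz": 0, "dx": 0, "dy": 0, "dz": 0, "gripper": 0.2}
    - {"rx": 0, "ry": 0, "rz": 0, "dx": 0, "dy": 0, "dz": 0, "gripper": -0.6}
    - {"rx": 0, "ry": 0, "rz": 0, "dx": 0, "dy": 0, "dz": 0, "gripper": -0.6}
    - {"rx": 0, "ry": 0, "rz": 0, "dx": 0, "dy": 0, "dz": 0, "gripper": -0.6}
    - {"rx": 0, "ry": 0, "rz": 0, "dx": 0, "dy": 0, "dz": 0, "gripper": -0.6}
    - {"rx": 0, "ry": 0, "rz": 0, "dx": 0, "dy": 0, "dz": 0, "gripper": -0.6}

```text
clock: 8.18
tcp_pos: [0.4349, -0.2422, 0.0439]
orientation: [1.736, -2.61, 0.0]
contact_force: [0.2, -1.2, 4.1]
grip_width: 0.0267
gripper_force: 24.8
```

Emit:
step_arm:
  moves:
    - {"rx": 0, "ry": 0, "rz": 0, "dx": 0, "dy": 0, "dz": -20, "gripper": -0.6}
    - {"rx": 0, "ry": 0, "rz": 0, "dx": 0, "dy": 0, "dz": -25, "gripper": -0.6}
    - {"rx": 0, "ry": 0, "rz": 0, "dx": 0, "dy": 0, "dz": -15, "gripper": -0.6}
    - {"rx": 0, "ry": 0, "rz": 0, "dx": 14, "dy": -14, "dz": 0, "gripper": -0.6}
    - {"rx": 0, "ry": 0, "rz": 0, "dx": 14, "dy": -15, "dz": 0, "gripper": -0.6}
    - {"rx": 0, "ry": 0, "rz": 0, "dx": 14, "dy": -15, "dz": 0, "gripper": -0.6}
    - {"rx": 0, "ry": 0, "rz": 0, "dx": 14, "dy": -14, "dz": 0, "gripper": -0.6}
    - {"rx": 0, "ry": 0, "rz": 0, "dx": 0, "dy": 0, "dz": 0, "gripper": -0.6}
    - {"rx": 0, "ry": 0, "rz": 0, "dx": 0, "dy": 0, "dz": 0, "gripper": -0.6}

```text
clock: 9.3
tcp_pos: [0.4662, -0.3156, 0.1026]
orientation: [1.736, -2.609, -0.003]
contact_force: [-0.2, 0.2, -0.4]
grip_width: 0.0267
gripper_force: 24.8
```

```bash
python3 look.py red2 .467 -.316; python3 -c "
from h import *
o=r.get_obs();print(o['grip_width'],o['gripper_force']);print(R.from_rotvec(o['orientation']).as_matrix().round(3))"
```

```text
[ 1.34  0.87 -1.25  1.89  0.94  1.13  2.46] [ 0.4662 -0.3156  0.1026] 9.3 0.177
tool z [-0.0072 -0.0023 -1.    ] move [-0.2 -1.3 65.6]
0.0264852119015221 24.76580961716536
[[-0.385 -0.923 -0.007]
 [-0.923  0.385 -0.003]
 [ 0.005  0.005 -1.   ]]
```

View pics/red2.png

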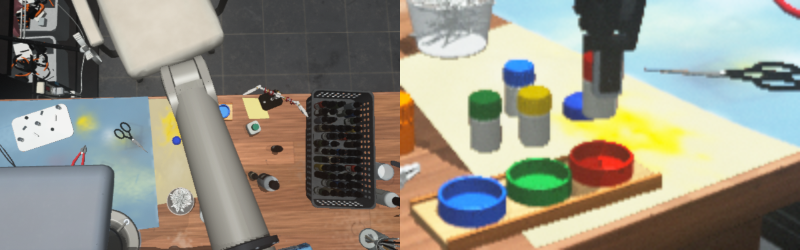

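The red pot hangs upright at (602,95), straight above the red cup at (601,160). Lowering and releasing.

Emit:
step_arm:
  moves:
    - {"rx": 0, "ry": 0, "rz": 0, "dx": 0, "dy": 0, "dz": 20, "gripper": -0.6}
    - {"rx": 0, "ry": 0, "rz": 0, "dx": 0, "dy": 0, "dz": 15, "gripper": -0.6}
    - {"rx": 0, "ry": 0, "rz": 0, "dx": 0, "dy": 0, "dz": 8, "gripper": -0.6}
    - {"rx": 0, "ry": 0, "rz": 0, "dx": 0, "dy": 0, "dz": 2, "gripper": -0.6}
    - {"rx": 0, "ry": 0, "rz": 0, "dx": 0, "dy": 0, "dz": 1, "gripper": -0.6}
    - {"rx": 0, "ry": 0, "rz": 0, "dx": 0, "dy": 0, "dz": 0, "gripper": -0.6}

```text
clock: 10.15
tcp_pos: [0.4666, -0.3162, 0.0577]
orientation: [1.736, -2.61, -0.0]
contact_force: [0.2, -0.1, -0.6]
grip_width: 0.0263
gripper_force: 24.8
```

Emit:
step_arm:
  moves:
    - {"rx": 0, "ry": 0, "rz": 0, "dx": 0, "dy": 0, "dz": 0, "gripper": 0.1}
    - {"rx": 0, "ry": 0, "rz": 0, "dx": 0, "dy": 0, "dz": 0, "gripper": 0.1}
    - {"rx": 0, "ry": 0, "rz": 0, "dx": 0, "dy": 0, "dz": 0, "gripper": 0.1}
    - {"rx": 0, "ry": 0, "rz": 0, "dx": 0, "dy": 0, "dz": -15, "gripper": 0.1}
    - {"rx": 0, "ry": 0, "rz": 0, "dx": 0, "dy": 0, "dz": -25, "gripper": 0.1}
    - {"rx": 0, "ry": 0, "rz": 0, "dx": 0, "dy": 0, "dz": -25, "gripper": 0.2}
    - {"rx": 0, "ry": 0, "rz": 0, "dx": 0, "dy": 0, "dz": 0, "gripper": 0.2}

```text
clock: 11.02
tcp_pos: [0.4682, -0.3162, 0.1251]
orientation: [1.737, -2.611, 0.005]
contact_force: [-0.1, -0.4, 0.4]
grip_width: 0.0514
gripper_force: 0.0
```

Run:
```python
from plan import *
o=r.get_obs();q=o["joints"];print(q.round(2),o["tcp_pos"].round(4),to(.365,-.359,.105))
C=dict(green=(.4645,-.373),blue=(.462,-.4295));O=dict(green=(.365,-.359),blue=(.3248,-.2995))
for pre in ([],[('r',0,0,20)]):
  z,_=wpath(q,pre) if pre else ([q],0);qq=z[-1]
  for c in C:
    z,rows=wpath(qq,[('t',*O[c],.105),('t',*O[c],.043),('t',*O[c],.105),('t',*C[c],.105),('t',*C[c],.055),('t',*C[c],.12)])
    print(c,z.min(0).round(2),z.max(0).round(2),min(clr(k)[0] for k in z).round(3));qq=z[-1]
```

```text
[ 1.36  0.85 -1.28  1.88  0.91  1.16  2.48] [ 0.4682 -0.3162  0.1251] [79.2 78.6 20.6]
green [ 1.36  0.83 -1.3   1.81  0.92  1.01  2.52] [ 1.59  0.96 -1.17  2.04  1.05  1.18  2.6 ] 0.178
blue [ 1.4   0.75 -1.36  1.72  0.91  0.94  2.41] [ 1.64  0.99 -1.16  2.19  1.06  1.21  2.7 ] 0.164
green [ 1.33  0.78 -1.24  1.81  0.87  0.96  2.2 ] [ 1.56  0.91 -1.12  2.04  1.    1.13  2.29] 0.157
blue [ 1.37  0.7  -1.29  1.72  0.86  0.88  2.1 ] [ 1.61  0.95 -1.1   2.2   1.01  1.17  2.38] 0.148
```

Emit:
step_arm:
  moves:
    - {"rx": 0, "ry": 0, "rz": 0, "dx": 16, "dy": 16, "dz": 0, "gripper": 0.2}
    - {"rx": 0, "ry": 0, "rz": 0, "dx": 16, "dy": 16, "dz": 0, "gripper": 0.2}
    - {"rx": 0, "ry": 0, "rz": 0, "dx": 16, "dy": 16, "dz": 0, "gripper": 0.2}
    - {"rx": 0, "ry": 0, "rz": 0, "dx": 16, "dy": 16, "dz": 10, "gripper": 0.2}
    - {"rx": 0, "ry": 0, "rz": 0, "dx": 15, "dy": 15, "dz": 10, "gripper": 0.2}
    - {"rx": 0, "ry": 0, "rz": 0, "dx": 0, "dy": 0, "dz": 0, "gripper": 0.2}
    - {"rx": 0, "ry": 0, "rz": 0, "dx": 0, "dy": 0, "dz": 0, "gripper": 0.2}

```text
clock: 11.9
tcp_pos: [0.364, -0.358, 0.1035]
orientation: [1.737, -2.61, -0.001]
contact_force: [0.1, -0.7, 1.0]
grip_width: 0.0514
gripper_force: 0.0
```

```bash
python3 look.py green1 .365 -.359
```

```text
[ 1.59  0.83 -1.29  2.01  0.93  1.08  2.59] [ 0.364  -0.358   0.1035] 11.9 0.195
tool z [-0.0052 -0.0031 -1.    ] move [ 0.2 -1.5 66.5]
```

View pics/green1.png

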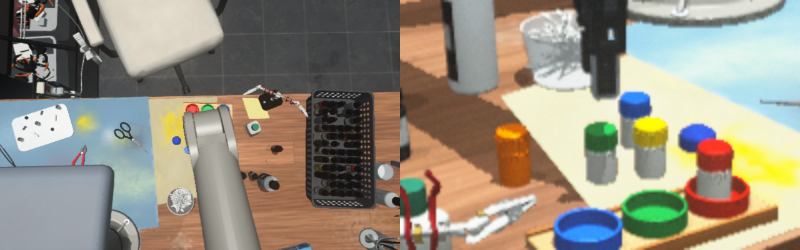

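Red stands upright in its red cup at (715,175), with the lamp well clear. The gripper is over the green pot at (602,150). Going down and gripping.

Emit:
step_arm:
  moves:
    - {"rx": 0, "ry": 0, "rz": 0, "dx": 0, "dy": -1, "dz": 15, "gripper": 0.2}
    - {"rx": 0, "ry": 0, "rz": 0, "dx": 0, "dy": 0, "dz": 25, "gripper": 0.2}
    - {"rx": 0, "ry": 0, "rz": 0, "dx": 0, "dy": 0, "dz": 20, "gripper": 0.2}
    - {"rx": 0, "ry": 0, "rz": 0, "dx": 0, "dy": 0, "dz": 0, "gripper": 0.2}
    - {"rx": 0, "ry": 0, "rz": 0, "dx": 0, "dy": 0, "dz": 0, "gripper": -0.6}
    - {"rx": 0, "ry": 0, "rz": 0, "dx": 0, "dy": 0, "dz": 0, "gripper": -0.6}
    - {"rx": 0, "ry": 0, "rz": 0, "dx": 0, "dy": 0, "dz": 0, "gripper": -0.6}
    - {"rx": 0, "ry": 0, "rz": 0, "dx": 0, "dy": 0, "dz": 0, "gripper": -0.6}
    - {"rx": 0, "ry": 0, "rz": 0, "dx": 0, "dy": 0, "dz": 0, "gripper": -0.6}
    - {"rx": 0, "ry": 0, "rz": 0, "dx": 0, "dy": 0, "dz": -20, "gripper": -0.6}
    - {"rx": 0, "ry": 0, "rz": 0, "dx": 0, "dy": 0, "dz": -25, "gripper": -0.6}
    - {"rx": 0, "ry": 0, "rz": 0, "dx": 0, "dy": 0, "dz": -15, "gripper": -0.6}
    - {"rx": 0, "ry": 0, "rz": 0, "dx": 0, "dy": 0, "dz": 0, "gripper": -0.6}

```text
clock: 13.62
tcp_pos: [0.3644, -0.3591, 0.1037]
orientation: [1.736, -2.61, 0.001]
contact_force: [-0.0, -0.2, -0.7]
grip_width: 0.0265
gripper_force: 24.8
```

Run:
```python
from h import *
o=r.get_obs();print(o["grip_width"],o["gripper_force"],o["tcp_pos"],to(.4645,-.373,.105))
```

```text
0.02654284118412234 24.76754938834347 [ 0.36435653 -0.35909158  0.10367503] [-25.9 -97.7  -1.8]
```

Emit:
step_arm:
  moves:
    - {"rx": 0, "ry": 0, "rz": 0, "dx": -5, "dy": -20, "dz": 0, "gripper": -0.6}
    - {"rx": 0, "ry": 0, "rz": 0, "dx": -5, "dy": -20, "dz": 0, "gripper": -0.6}
    - {"rx": 0, "ry": 0, "rz": 0, "dx": -5, "dy": -20, "dz": 0, "gripper": -0.6}
    - {"rx": 0, "ry": 0, "rz": 0, "dx": -6, "dy": -20, "dz": 0, "gripper": -0.6}
    - {"rx": 0, "ry": 0, "rz": 0, "dx": -5, "dy": -18, "dz": 0, "gripper": -0.6}
    - {"rx": 0, "ry": 0, "rz": 0, "dx": 0, "dy": 0, "dz": 0, "gripper": -0.6}
    - {"rx": 0, "ry": 0, "rz": 0, "dx": 0, "dy": 0, "dz": 0, "gripper": -0.6}

```text
clock: 14.5
tcp_pos: [0.4635, -0.3723, 0.1016]
orientation: [1.736, -2.609, -0.003]
contact_force: [-0.6, -0.2, -0.8]
grip_width: 0.0267
gripper_force: 24.8
```

```bash
python3 look.py green2 .4645 -.373
```

```text
[ 1.39  0.9  -1.22  1.82  0.94  1.16  2.58] [ 0.4635 -0.3723  0.1016] 14.5 0.205
tool z [-0.0079 -0.0027 -1.    ] move [-0.1 -1.5 64.6]
```

View pics/green2.png

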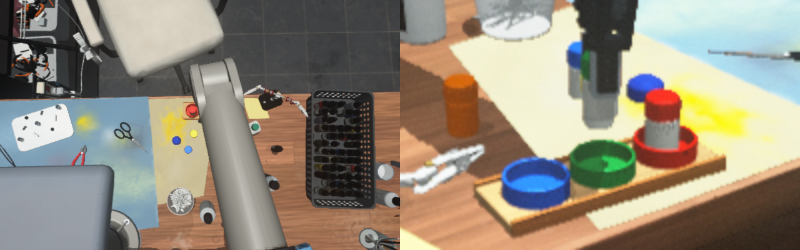

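The green pot at (600,100) hangs above the green cup at (602,160), and red stands well. Lowering and releasing.

Emit:
step_arm:
  moves:
    - {"rx": 0, "ry": 0, "rz": 0, "dx": 0, "dy": -1, "dz": 20, "gripper": -0.6}
    - {"rx": 0, "ry": 0, "rz": 0, "dx": 0, "dy": 0, "dz": 14, "gripper": -0.6}
    - {"rx": 0, "ry": 0, "rz": 0, "dx": 0, "dy": 0, "dz": 8, "gripper": -0.6}
    - {"rx": 0, "ry": 0, "rz": 0, "dx": 0, "dy": 0, "dz": 2, "gripper": -0.6}
    - {"rx": 0, "ry": 0, "rz": 0, "dx": 0, "dy": 0, "dz": 1, "gripper": -0.6}
    - {"rx": 0, "ry": 0, "rz": 0, "dx": 0, "dy": 0, "dz": 0, "gripper": -0.6}
    - {"rx": 0, "ry": 0, "rz": 0, "dx": 0, "dy": 0, "dz": 0, "gripper": 0.1}
    - {"rx": 0, "ry": 0, "rz": 0, "dx": 0, "dy": 0, "dz": 0, "gripper": 0.1}
    - {"rx": 0, "ry": 0, "rz": 0, "dx": 0, "dy": 0, "dz": 0, "gripper": 0.1}
    - {"rx": 0, "ry": 0, "rz": 0, "dx": 0, "dy": 0, "dz": -15, "gripper": 0.1}
    - {"rx": 0, "ry": 0, "rz": 0, "dx": 0, "dy": 0, "dz": -25, "gripper": 0.1}
    - {"rx": 0, "ry": 0, "rz": 0, "dx": 0, "dy": 0, "dz": -25, "gripper": 0.2}
    - {"rx": 0, "ry": 0, "rz": 7.5, "dx": 0, "dy": 0, "dz": 0, "gripper": 0.2}
    - {"rx": 0, "ry": 0, "rz": 7.5, "dx": 0, "dy": 0, "dz": 0, "gripper": 0.2}
    - {"rx": 0, "ry": 0, "rz": 0, "dx": 0, "dy": 0, "dz": 0, "gripper": 0.2}

```text
clock: 16.48
tcp_pos: [0.4661, -0.3732, 0.1244]
orientation: [1.382, -2.814, 0.004]
contact_force: [-0.8, 0.8, -0.7]
grip_width: 0.0511
gripper_force: 0.0
```

Run:
```python
from plan import *
o=r.get_obs();q=o["joints"];print(q.round(2),o["tcp_pos"].round(4),to(.3248,-.2995,.105))
C=(.462,-.4295);O=(.3248,-.2995)
z,rows=wpath(q,[('t',*O,.105),('t',*O,.043),('t',*O,.105),('t',*C,.105),('t',*C,.055),('t',*C,.12)])
print(z.min(0).round(2),z.max(0).round(2),min(clr(k)[0] for k in z).round(3))
```

```text
[ 1.38  0.85 -1.2   1.8   0.88  1.15  2.36] [ 0.4661 -0.3732  0.1244] [ 27.9 156.9  19.7]
[ 1.38  0.71 -1.3   1.72  0.87  0.89  2.18] [ 1.62  0.95 -1.11  2.19  1.02  1.18  2.46] 0.151
```

Emit:
step_arm:
  moves:
    - {"rx": 0, "ry": 0, "rz": 0, "dx": 4, "dy": 20, "dz": 0, "gripper": 0.2}
    - {"rx": 0, "ry": 0, "rz": 0, "dx": 4, "dy": 20, "dz": 0, "gripper": 0.2}
    - {"rx": 0, "ry": 0, "rz": 0, "dx": 4, "dy": 20, "dz": 0, "gripper": 0.2}
    - {"rx": 0, "ry": 0, "rz": 0, "dx": 4, "dy": 20, "dz": 0, "gripper": 0.2}
    - {"rx": 0, "ry": 0, "rz": 0, "dx": 4, "dy": 20, "dz": 0, "gripper": 0.2}
    - {"rx": 0, "ry": 0, "rz": 0, "dx": 4, "dy": 20, "dz": 0, "gripper": 0.2}
    - {"rx": 0, "ry": 0, "rz": 0, "dx": 4, "dy": 20, "dz": 10, "gripper": 0.2}
    - {"rx": 0, "ry": 0, "rz": 0, "dx": 0, "dy": 17, "dz": 10, "gripper": 0.2}
    - {"rx": 0, "ry": 0, "rz": 0, "dx": 0, "dy": 0, "dz": 0, "gripper": 0.2}
    - {"rx": 0, "ry": 0, "rz": 0, "dx": 0, "dy": 0, "dz": 0, "gripper": 0.2}

```text
clock: 17.73
tcp_pos: [0.3253, -0.2996, 0.104]
orientation: [1.383, -2.814, 0.002]
contact_force: [0.8, 0.2, -0.4]
grip_width: 0.0511
gripper_force: 0.0
```

```bash
python3 look.py blue1 .3248 -.2995
```

```text
[ 1.61  0.71 -1.3   2.16  0.87  0.97  2.28] [ 0.3253 -0.2996  0.104 ] 17.725 0.152
tool z [-0.0048 -0.0041 -1.    ] move [-0.2  0.4 67. ]
```

View pics/blue1.png

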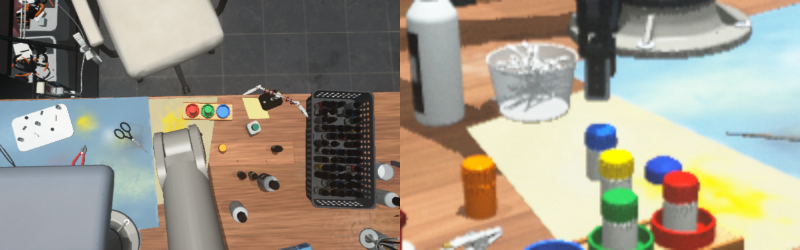

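Red and green both stand in their cups, and the fingers are above the blue pot at (600,150). Gripping, lifting and carrying next.

Emit:
step_arm:
  moves:
    - {"rx": 0, "ry": 0, "rz": 0, "dx": 0, "dy": 0, "dz": 15, "gripper": 0.2}
    - {"rx": 0, "ry": 0, "rz": 0, "dx": 0, "dy": 0, "dz": 25, "gripper": 0.2}
    - {"rx": 0, "ry": 0, "rz": 0, "dx": 0, "dy": 0, "dz": 20, "gripper": 0.2}
    - {"rx": 0, "ry": 0, "rz": 0, "dx": 0, "dy": 0, "dz": 0, "gripper": 0.2}
    - {"rx": 0, "ry": 0, "rz": 0, "dx": 0, "dy": 0, "dz": 0, "gripper": -0.6}
    - {"rx": 0, "ry": 0, "rz": 0, "dx": 0, "dy": 0, "dz": 0, "gripper": -0.6}
    - {"rx": 0, "ry": 0, "rz": 0, "dx": 0, "dy": 0, "dz": 0, "gripper": -0.6}
    - {"rx": 0, "ry": 0, "rz": 0, "dx": 0, "dy": 0, "dz": 0, "gripper": -0.6}
    - {"rx": 0, "ry": 0, "rz": 0, "dx": 0, "dy": 0, "dz": 0, "gripper": -0.6}
    - {"rx": 0, "ry": 0, "rz": 0, "dx": 0, "dy": 0, "dz": -20, "gripper": -0.6}
    - {"rx": 0, "ry": 0, "rz": 0, "dx": 0, "dy": 0, "dz": -25, "gripper": -0.6}
    - {"rx": 0, "ry": 0, "rz": 0, "dx": 0, "dy": 0, "dz": -25, "gripper": -0.6}
    - {"rx": 0, "ry": 0, "rz": 0, "dx": 0, "dy": 0, "dz": 0, "gripper": -0.6}

```text
clock: 19.45
tcp_pos: [0.3248, -0.2995, 0.1142]
orientation: [1.38, -2.815, 0.004]
contact_force: [-0.1, 0.0, -0.8]
grip_width: 0.0265
gripper_force: 24.8
```

Run:
```python
from h import *
o=r.get_obs();print(o["grip_width"],o["gripper_force"],o["tcp_pos"],to(.35,-.43,.118),to(.462,-.4295,.118))
```

```text
0.026545912984050294 24.757558508157587 [ 0.32483198 -0.2995317   0.11424514] [ 87.8 -99.8  -3.2] [  18.8 -188.    -3.7]
```

Emit:
step_arm:
  moves:
    - {"rx": 0, "ry": 0, "rz": 0, "dx": 4, "dy": -18, "dz": 0, "gripper": -0.6}
    - {"rx": 0, "ry": 0, "rz": 0, "dx": 4, "dy": -19, "dz": 0, "gripper": -0.6}
    - {"rx": 0, "ry": 0, "rz": 0, "dx": 4, "dy": -19, "dz": 0, "gripper": -0.6}
    - {"rx": 0, "ry": 0, "rz": 0, "dx": 3, "dy": -19, "dz": 0, "gripper": -0.6}
    - {"rx": 0, "ry": 0, "rz": 0, "dx": 2, "dy": -19, "dz": 0, "gripper": -0.6}
    - {"rx": 0, "ry": 0, "rz": 0, "dx": 2, "dy": -19, "dz": 0, "gripper": -0.6}
    - {"rx": 0, "ry": 0, "rz": 0, "dx": 0, "dy": -19, "dz": 0, "gripper": -0.6}
    - {"rx": 0, "ry": 0, "rz": 0, "dx": 0, "dy": -19, "dz": 0, "gripper": -0.6}
    - {"rx": 0, "ry": 0, "rz": 0, "dx": 0, "dy": -19, "dz": 0, "gripper": -0.6}
    - {"rx": 0, "ry": 0, "rz": 0, "dx": 0, "dy": -18, "dz": 0, "gripper": -0.6}
    - {"rx": 0, "ry": 0, "rz": 0, "dx": 0, "dy": 0, "dz": 0, "gripper": -0.6}
    - {"rx": 0, "ry": 0, "rz": 0, "dx": 0, "dy": 0, "dz": 0, "gripper": -0.6}

```text
clock: 20.95
tcp_pos: [0.4606, -0.4283, 0.1118]
orientation: [1.381, -2.813, -0.002]
contact_force: [-0.4, 0.3, -0.1]
grip_width: 0.0266
gripper_force: 24.8
```

```bash
python3 look.py blue2 .462 -.4295; python3 -c "
from h import *
print(to(.462,-.4295,.057))"
```

```text
[ 1.41  0.89 -1.17  1.73  0.9   1.17  2.45] [ 0.4606 -0.4283  0.1118] 20.95 0.215
tool z [-0.0077 -0.0023 -1.    ] move [-0.4 -2.2 74.8]
[-0.5 -1.9 55.2]
```

View pics/blue2.png

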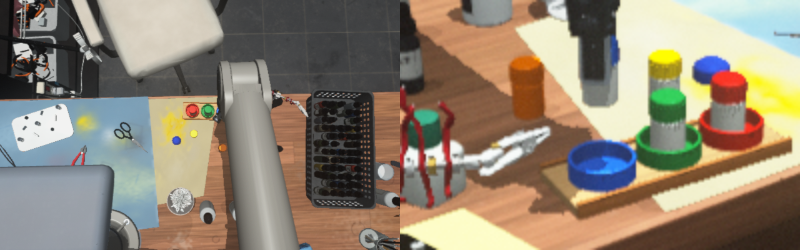

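The blue pot is upright at (598,85) above the blue cup at (601,160). Lowering and releasing.

Emit:
step_arm:
  moves:
    - {"rx": 0, "ry": 0, "rz": 0, "dx": 0, "dy": -1, "dz": 20, "gripper": -0.6}
    - {"rx": 0, "ry": 0, "rz": 0, "dx": 0, "dy": 0, "dz": 20, "gripper": -0.6}
    - {"rx": 0, "ry": 0, "rz": 0, "dx": 0, "dy": 0, "dz": 12, "gripper": -0.6}
    - {"rx": 0, "ry": 0, "rz": 0, "dx": 0, "dy": 0, "dz": 2, "gripper": -0.6}
    - {"rx": 0, "ry": 0, "rz": 0, "dx": 0, "dy": 0, "dz": 1, "gripper": -0.6}
    - {"rx": 0, "ry": 0, "rz": 0, "dx": 0, "dy": 0, "dz": 0, "gripper": -0.6}
    - {"rx": 0, "ry": 0, "rz": 0, "dx": 0, "dy": 0, "dz": 0, "gripper": 0.1}
    - {"rx": 0, "ry": 0, "rz": 0, "dx": 0, "dy": 0, "dz": 0, "gripper": 0.1}
    - {"rx": 0, "ry": 0, "rz": 0, "dx": 0, "dy": 0, "dz": 0, "gripper": 0.1}
    - {"rx": 0, "ry": 0, "rz": 0, "dx": 0, "dy": 0, "dz": -15, "gripper": 0.1}
    - {"rx": 0, "ry": 0, "rz": 0, "dx": 0, "dy": 0, "dz": -25, "gripper": 0.1}
    - {"rx": 0, "ry": 0, "rz": 0, "dx": 0, "dy": 0, "dz": -40, "gripper": 0.2}
    - {"rx": 0, "ry": 0, "rz": 0, "dx": 0, "dy": 0, "dz": -40, "gripper": 0.2}
    - {"rx": 0, "ry": 0, "rz": 0, "dx": 0, "dy": 0, "dz": 0, "gripper": 0.2}
    - {"rx": 0, "ry": 0, "rz": 0, "dx": 0, "dy": 0, "dz": 0, "gripper": 0.2}

```text
clock: 22.92
tcp_pos: [0.4625, -0.4296, 0.1786]
orientation: [1.381, -2.814, 0.002]
contact_force: [-0.3, 1.6, -0.3]
grip_width: 0.051
gripper_force: 0.0
```

```bash
python3 look.py fin .4645 -.373
```

```text
[ 1.43  0.82 -1.23  1.68  0.82  1.25  2.5 ] [ 0.4625 -0.4296  0.1786] 22.925 0.189
tool z [-0.0059 -0.0043 -1.    ] move [-47.   32.7 141.3]
```

View pics/fin.png

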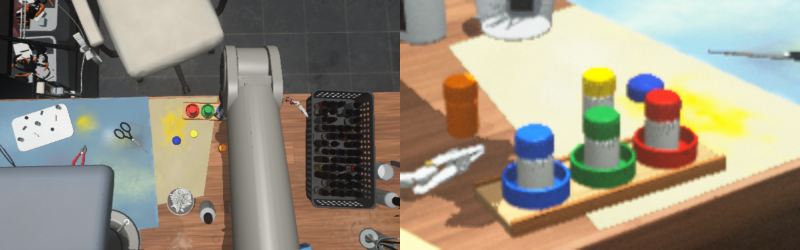

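All three pots stand upright in their own cups: blue (535,170), green (602,150), red (663,130). The yellow pot and blue cap are still in place, and the gripper is clear.

```bash
python3 -c "
from bench import r
print(r.hand_in())"
```

```text
the job is handed in; nothing more can be done
None
```

The red, green and blue pots stand upright in the cups of their own colours, the yellow pot and loose blue cap were not touched, and the job was handed in at about 23 s of the 72 s allowed.

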